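# Lay the nest box against the bench stop

## Task

The roofless nest box stands on the bench ready for its front to be worked on. By pushing alone, tip it over backwards so that it lies on its back with the entrance hole facing up, then push it along the bench until its open top end is snug and square against the dark wooden bench stop, with the whole width of the box backed by the stop. Do not pick the box up, and leave the drill, the glue bottle and the green carton where they are; finish clear of everything.

Things in the scene. Friction and masses are not known exactly. Their poses are not given: they have to be found in the camera images.
- nest_box: Loose roofless pine nest box, 15 mm walls, open top: 150 mm wide (x), 120 deep (y), 210 tall (z), 0.6 to 0.95 kg. Origin: centre of its underside. Front at -y, with a 32 mm black entrance hole 145 mm up (painted on); back at +y. Starts upright, back towards the stop, yaw within 0.2 rad of square. On its back, y points down, z to the stop; it is 120 mm high, its 150 x 120 mm underside standing upright.
- heel (a point): Middle of the nest box's back lower edge (back meets underside), on the bench from start to finish. Pushed on its front near the top (2 to 5 N), the box pivots about this edge with little sliding and, leaned past about 32 degrees, falls onto its back by itself.
- top_end (a point): Centre of the nest box's open top end, 210 mm from its underside; axes as the box's. Once the box lies on its back this end faces the stop, and the box slides when its underside is pushed with about 3 to 10 N.
- stop: Dark hardwood batten screwed to the bench, immovable: 360 mm long (its x), 40 mm wide (its y), 35 mm high. Origin: centre of its underside. Its working face is the one at -y, 20 mm from the origin. When the box has been tipped straight back, its top end lies about 50 to 110 mm short of this face.
- drill: Blue cordless drill standing on its black battery, 75 by 115 mm foot, about 200 mm tall, chuck and bit pointing to its -y, reaching 150 mm from the origin; origin centred under the handle. Leave alone.
- glue: White glue bottle with orange cap, 60 mm across, 170 mm tall, standing; origin: centre of its underside. Leave alone.
- carton: Green screw carton with a white label, 140 (x) by 85 (y) by 50 mm high; origin: centre of its underside. Leave alone.
Not all that is in view belongs to the job. Of the things that look like the nest_box, the middle-sized one is meant.

How it is judged:
By the outcome, as a careful person would: the job done as asked, in the order asked, and still so for the second after the job is handed in, with the robot touching nothing.
It also fails if it takes over 45 s, if anything falls off the work surface, if the arm or the gripper's body presses on something with over 40 N, if the wrist force passes 120 N, or if a joint passes its speed limit or range.

## Robot

A 6-joint arm with a two-finger parallel gripper is mounted at the origin on the work surface. World frame = base frame: x ahead of the robot, y to its left, z up, the work surface at z = 0. Lengths are in m, angles in rad, forces in N, time in s.
With the tool pointing down it reaches from about 0.325 to 0.85 m from the base axis. Payload 4.4 kg.
Tool frame: the origin (TCP) lies at the very end of the fingers, on their centre line; the grasp point (between the pads) lies 19 mm behind it (bot.tcp_to_grasp is the distance from the TCP to the grasp point, in m); y points along the fingers, x is the direction in which the jaws open and shut, and the axes are right-handed (so a half turn about y gives the same grasp; the last joint's range is limited). The gripper opens to 94 mm and grips with 3 to 60 N. Pads are 16 mm wide; open, the fingers measure 119 mm over their backs; the gripper's body (75 mm by 177 mm) begins 78 mm behind the grasp point.
Start: joints at [-1.431, 0.207, 1.542, -0, 1.393, -0.15], TCP at [0.165, -0.551, 0.205] pointing down, gripper open.
Joint ranges: [-2.73, 2.73], [-0.86, 2.22], [0.23, 2.46], [-1.11, 4.25], [0.08, 2.63], [-2.82, 2.82]. Speed limits (rad/s): [2.79, 2.79, 3.14, 3.14, 3.14, 3.14].

## Interface

Orientations are given as a 3x3 rotation matrix whose columns are the frame's x, y, z axes.
In Python, from rig import bot gives the robot as it stands. The module is installed in compiled form; this text tells all that it offers.
- The arm moves only by the tool drive_tool, never from a script. Its arguments are lists of equal length, an entry for each row: "xyz": the shift along the tool's x, y, z in mm, a list of three; "delta_rot": the turn, a rotation vector about the tool's x, y, z in rad, a list of three. A call has exactly 5 rows; each row shifts and turns the commanded pose from where the row before left it, along the tool's axes as they then stand; what a row does not reach is not made up. A row lasts 1/10 s, in which the tool goes at most 50 mm and 8.59 degrees, less where a joint would pass 70% of its speed; a pose out of reach is approached as far as the arm can. A call is refused whole if a number of a shift passes 50 or a number of a turn 0.15, either way. A call with a gripper value outside its range is refused whole. "claw" is the opening, from 0 (shut) to 1 (fully open), set as the call begins (left out, the last holds). The fingers move at their own pace and stop on an object; "squeeze" is the grip in N (left out, the last holds). Time passes only in rows, so rows that do not move let the fingers close, or fill a call up. It gives the time, the measured TCP pose, the force and the opening at its end, in the units of the state.
- bot.get_obs(): the state, without advancing time (a new reading comes with each control period).
- bot.camera(name): name is "side" or "top" or "wrist"; returns (picture, depth): 420x560x3 uint8, blue, green, red; 420x560 float32, m along the optical axis (not along the pixel's ray), 0 where there is no reading.
- bot.camera_info(name): a dict with "fx", "fy", "cx", "cy" (pixels), "eye" and "attitude" of the camera in the world; the wrist camera has in their place "tool_from_camera" (4x4, takes a point from camera to tool coordinates, whose origin is the TCP and whose axes are the tool frame's). Camera axes: x right, y up, looking along -z (the intrinsics and any distortion apply to the point x, -y, -z); pixel columns grow to the right and rows downward; lengths in m; the calibration is good to about 2 mm. A picture is of the moment at which its call begins: read the wrist's pose just before it. camera_info takes no time and is no camera call.
- bot.hand_in(): hands the job in, once; it reports no verdict.
The state is a dict: "time": time; "joints": joint angles; "qd": joint speeds; "joint_efforts": joint torques, N m; "eef_pos": TCP position; "ee_rot": TCP orientation; "wrist_force": force on the tool from outside, world axes, zero at the start; "ft_torque": the same for the moment, N m; "width": finger opening in m.
Only numpy, scipy, OpenCV 4.12 (cv2) and the standard library are available. Lean on these libraries where they do the work, as an engineer would, in place of code of your own. Each camera call takes 0.05 s, during which the arm holds its last target.

## Working session

There is one attempt and no reset: what is moved stays moved. The work goes in short steps, Python scripts to look and compute and a tool call to move; the robot and the scene stay as the last step left them, time stands still between calls to the robot, and variables do not carry over. Pictures are saved under pics/ and viewed, and the job is handed in when it is done.

Besides the shell and the picture viewer there is one more tool, called after ">>>" by a JSON object that holds its "api" and its "payload", one argument or row to a line. drive_tool: Moves the arm, as the interface text tells. Its arguments: {"type":"object","properties":{"xyz":{"type":"array","items":{"type":"array","items":{"type":"number"}}},"delta_rot":{"type":"array","items":{"type":"array","items":{"type":"number"}}},"claw":{"type":"number"},"squeeze":{"type":"number"}},"required":["xyz","delta_rot"]}

```bash
mkdir -p pics; cat > h.py <<'E'
import numpy as np,cv2
from rig import bot
def snap(n,tag):
    p,d=bot.camera(n); cv2.imwrite(f'pics/{tag}.png',p); np.save(f'pics/{tag}_d.npy',d); return p,d
E
python3 - <<'E'
from h import *
for n in('top','side'): snap(n,n+'0'); print(n,bot.camera_info(n))
o=bot.get_obs();print(o)
print(bot.camera_info('wrist'))
E
```

```text
top {'fx': 386.929002848669, 'fy': 386.929002848669, 'cx': 272.3717050468143, 'cy': 203.30665581550258, 'eye': array([0.48883081, 0.00295668, 1.19120492]), 'attitude': array([[-0.0224894 ,  0.99882418, -0.04294747],
       [-0.99960153, -0.02173235,  0.01801366],
       [ 0.01705913,  0.04333548,  0.99891492]])}
side {'fx': 417.55375673783743, 'fy': 417.55375673783743, 'cx': 280.25483308047643, 'cy': 202.44420186510212, 'eye': array([0.76968554, 0.25808363, 1.18929268]), 'attitude': array([[-7.57978961e-01, -6.15747561e-01,  2.15227404e-01],
       [ 6.52278782e-01, -7.15797535e-01,  2.49331664e-01],
       [ 5.33881108e-04,  3.29376425e-01,  9.44198541e-01]])}
{'time': 0.1, 'joints': array([-1.43047194e+00,  2.07317557e-01,  1.54276607e+00, -1.85036112e-05,
        1.39346135e+00, -1.50492094e-01]), 'qd': array([ 6.25821353e-05, -1.73256847e-04, -2.13535209e-03, -1.83098991e-04,
       -4.93233734e-04,  8.49902644e-05]), 'joint_efforts': array([-7.10499280e-04, -3.71863675e+01, -2.82292879e+01,  6.99215918e-02,
        3.10955755e-02, -4.60141007e-05]), 'eef_pos': array([ 0.16476138, -0.55016257,  0.20443803]), 'ee_rot': array([[ 2.86737376e-01, -2.91093789e-04,  9.58009182e-01],
       [-9.58007276e-01,  1.93057899e-03,  2.86737392e-01],
       [-1.93297987e-03, -9.99998094e-01,  2.74699186e-04]]), 'wrist_force': array([-1.43084845,  0.24081124,  0.60957828]), 'ft_torque': array([ 0.05476298, -0.00370682,  0.04094481]), 'width': 0.09448707135403442}
{'fx': 332.05835420312945, 'fy': 332.05835420312945, 'cx': 282.9160076494509, 'cy': 208.17667325318715, 'tool_from_camera': array([[ 9.99999719e-01,  6.97572706e-04,  2.75896476e-04,
         1.70179937e-04],
       [ 9.54556838e-05,  2.46468415e-01, -9.69150820e-01,
        -1.77887402e-01],
       [-7.44052927e-04,  9.69150573e-01,  2.46468279e-01,
         7.16752019e-02],
       [ 0.00000000e+00,  0.00000000e+00,  0.00000000e+00,
         1.00000000e+00]])}
```

View pics/top0.png

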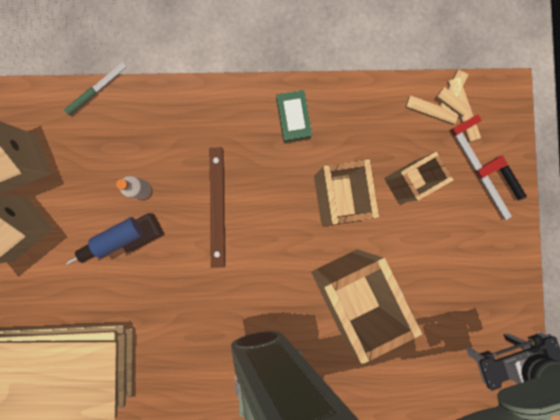

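View pics/side0.png

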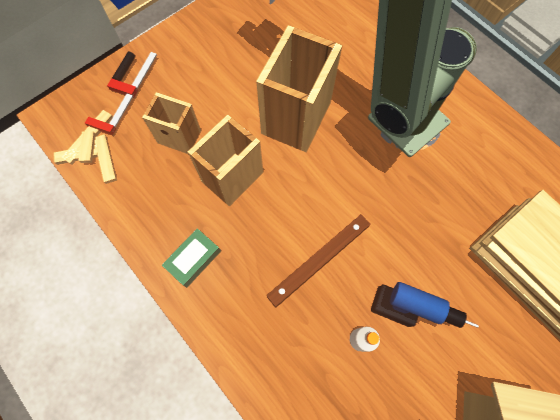

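Candidates that look like the nest box in the top picture are the small open box (420,177), the medium one (347,192) and the large one (365,310), plus roofed ones at the left edge. The medium one at (347,192) fits. I'll check its size and the hole in crops.

```bash
cat >> h.py <<'E'
def cloud(n,d):
    i=bot.camera_info(n); v,u=np.mgrid[:420,:560]
    c=np.stack([(u-i['cx'])/i['fx']*d,-(v-i['cy'])/i['fy']*d,-d],-1)
    P=c@i['attitude'].T+i['eye']; P[d==0]=np.nan; return P
def rect(P,m,minar=50):
    n,l,s,c=cv2.connectedComponentsWithStats(m.astype(np.uint8))
    for k in range(1,n):
        if s[k,4]>=minar:
            q=P[l==k][:,:2].astype(np.float32)
            r=cv2.minAreaRect(q); print(c[k].round(),s[k,4],'z',P[l==k][:,2].mean().round(4),'ctr',np.round(r[0],4),'size',np.round(r[1],4),'ang',round(r[2],2)); print(cv2.boxPoints(r).round(4).tolist())
E
python3 - <<'E'
from h import *
d=np.load('pics/top0_d.npy');P=cloud('top',d)
for lo,hi in((.19,.23),(.125,.175),(.025,.045),(.045,.06),(.24,.34)):
    print(lo);rect(P,(P[...,2]>lo)&(P[...,2]<hi))
p=cv2.imread('pics/top0.png')
a=cv2.resize(p[140:260,300:480],None,fx=4,fy=4,interpolation=3)
cv2.imwrite('pics/c0.png',a)
s=cv2.imread('pics/side0.png');cv2.imwrite('pics/c1.png',cv2.resize(s[80:220,130:290],None,fx=4,fy=4,interpolation=3))
E
```

```text
0.19
[  8. 167.] 434 z 0.2103 ctr [0.6386 0.6432] size [0.0456 0.0878] ang 72.2
[[0.589900016784668, 0.6348999738693237], [0.6735000014305115, 0.6080999970436096], [0.6873999834060669, 0.6514999866485596], [0.6037999987602234, 0.6783000230789185]]
[351. 191.] 1279 z 0.2078 ctr [ 0.5573 -0.216 ] size [0.1498 0.1218] ang 7.07
[[0.4754999876022339, -0.1648000031709671], [0.49050000309944153, -0.2856000065803528], [0.6391000151634216, -0.2671999931335449], [0.6241000294685364, -0.14630000293254852]]
[  9. 236.] 553 z 0.2098 ctr [0.4599 0.6418] size [0.0525 0.1044] ang 79.1
[[0.4036000072956085, 0.6258999705314636], [0.5062000155448914, 0.6061999797821045], [0.5160999894142151, 0.6577000021934509], [0.41359999775886536, 0.6775000095367432]]
[111. 238.] 960 z 0.1976 ctr [0.4424 0.4138] size [0.05   0.1694] ang 27.42
[[0.38119998574256897, 0.477400004863739], [0.4593000113964081, 0.32710000872612], [0.503600001335144, 0.35010001063346863], [0.42559999227523804, 0.5005000233650208]]
[347. 269.] 207 z 0.2107 ctr [ 0.3606 -0.1999] size [0.0248 0.1599] ang 33.62
[[0.3059999942779541, -0.1402000
[... 9228 characters left out ...]
517] ang 39.03
[[0.12780000269412994, 0.07609999924898148], [0.22339999675750732, -0.04170000180602074], [0.2768000066280365, 0.0015999999595806003], [0.18129999935626984, 0.11940000206232071]]
[510. 350.] 778 z 0.3133 ctr [ 0.1648 -0.5483] size [0.07  0.175] ang 16.69
[[0.10610000044107437, -0.4745999872684479], [0.15639999508857727, -0.6421999931335449], [0.22339999675750732, -0.6220999956130981], [0.17319999635219574, -0.4544999897480011]]
[246. 408.] 160 z 0.3129 ctr [0.0804 0.0597] size [0.0704 0.0229] ang 18.6
[[0.04340000078082085, 0.059300001710653305], [0.050700001418590546, 0.03759999945759773], [0.11739999800920486, 0.05999999865889549], [0.11010000109672546, 0.08179999887943268]]
```

View pics/c0.png

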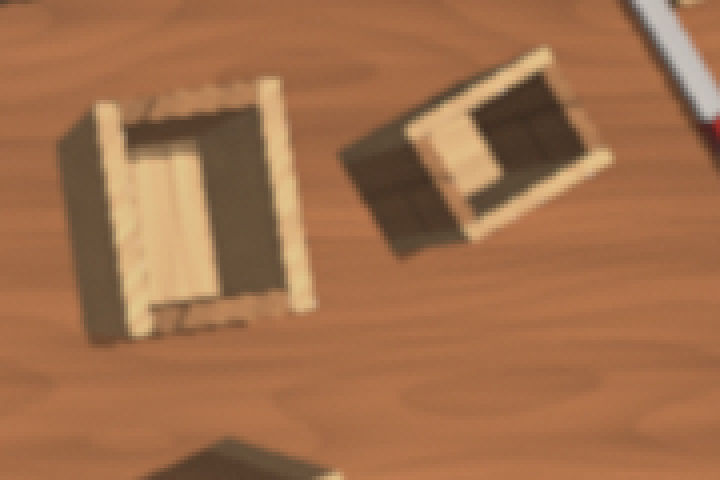

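View pics/c1.png

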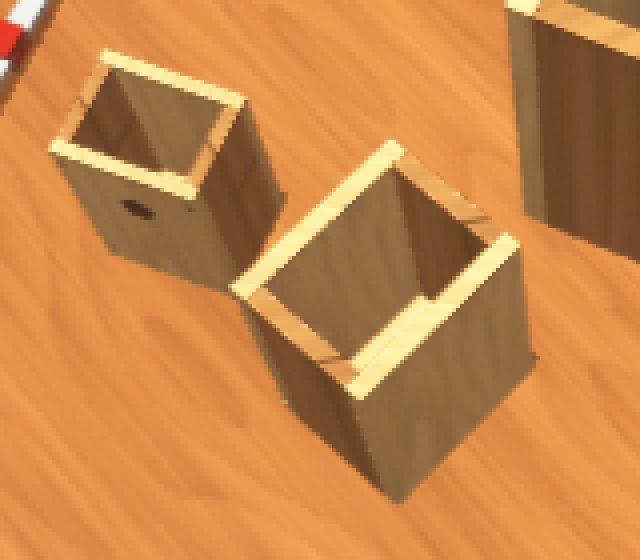

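The medium box's rim measures 150 x 122 mm at z 0.208, which matches. It is at (0.557,-0.216) with 7.1° yaw. The crop shows the plain back of the medium box and the small box's hole facing elsewhere. The stop's face is at y≈0.129. Next I work out the approach rows.

```bash
cat >> h.py <<'E'
def plan(tgt,yaw,n):
    o=bot.get_obs(); p=o['eef_pos']; R=o['ee_rot']
    y0=np.arctan2(R[1,0],R[0,0]); dy=(yaw-y0)/n
    for k in range(n):
        a=y0+dy*k; d=(np.array(tgt)-p)/n*1000
        X=np.array([np.cos(a),np.sin(a),0]);Z=np.array([-np.sin(a),np.cos(a),0])
        print([round(float(d@X)),round(float(-d[2])),round(float(d@Z))],[0,round(float(-dy),3),0])
E
python3 -c "
from h import *
plan([.572,-.336,.205],.1234,10)"
```

```text
[-9, 0, 45] [0, -0.14, 0]
[-2, 0, 46] [0, -0.14, 0]
[4, 0, 46] [0, -0.14, 0]
[10, 0, 45] [0, -0.14, 0]
[17, 0, 43] [0, -0.14, 0]
[22, 0, 40] [0, -0.14, 0]
[28, 0, 37] [0, -0.14, 0]
[33, 0, 32] [0, -0.14, 0]
[37, 0, 28] [0, -0.14, 0]
[40, 0, 22] [0, -0.14, 0]
```

>>> {"api": "drive_tool", "payload": {
  "xyz": [
    [-9, 0, 45],
    [-2, 0, 46],
    [4, 0, 46],
    [10, 0, 45],
    [17, 0, 43]
  ],
  "delta_rot": [
    [0, -0.14, 0],
    [0, -0.14, 0],
    [0, -0.14, 0],
    [0, -0.14, 0],
    [0, -0.14, 0]
  ]
}}

```text
time: 0.6
eef_pos: [0.3701, -0.4425, 0.2049]
ee_rot: [[0.839, -0.0, 0.543], [-0.543, 0.001, 0.839], [-0.001, -1.0, 0.0]]
wrist_force: [0.5, -0.7, -0.6]
width: 0.0943
```

```bash
python3 -c "
from h import *
o=bot.get_obs();print(o['time'],o['eef_pos'],o['ee_rot'][:2,0],o['joints'])
plan([.572,-.336,.200],.1234,5)"
```

```text
0.6 [ 0.37014565 -0.44252743  0.204948  ] [ 0.83944878 -0.5434382 ] [-1.02418694e+00  2.11665669e-01  1.53647704e+00 -3.13209029e-05
  1.39434628e+00 -4.49653573e-01]
[22, 1, 40] [0, -0.14, 0]
[28, 1, 36] [0, -0.14, 0]
[32, 1, 32] [0, -0.14, 0]
[37, 1, 27] [0, -0.14, 0]
[40, 1, 22] [0, -0.14, 0]
```

>>> {"api": "drive_tool", "payload": {
  "xyz": [
    [22, 1, 40],
    [28, 1, 36],
    [32, 1, 32],
    [37, 1, 27],
    [40, 1, 22]
  ],
  "delta_rot": [
    [0, -0.14, 0],
    [0, -0.14, 0],
    [0, -0.14, 0],
    [0, -0.14, 0],
    [0, -0.14, 0]
  ]
}}

```text
time: 1.1
eef_pos: [0.5725, -0.3375, 0.1997]
ee_rot: [[0.992, -0.001, -0.126], [0.126, 0.001, 0.992], [-0.001, -1.0, 0.001]]
wrist_force: [-1.0, -0.3, 0.2]
width: 0.0941
```

```bash
python3 -c "
from h import *
o=bot.get_obs();print(o['time'],o['eef_pos'],o['ee_rot'][:2,0],o['joints'])
snap('side','s1');snap('wrist','w1')
plan([.572,-.336,.172],.1234,1)"
```

```text
1.1 [ 0.57247278 -0.33745532  0.19970062] [0.99208903 0.12553314] [-6.62655094e-01  3.99273134e-01  1.30629702e+00 -1.31549319e-04
  1.43714632e+00 -7.88502434e-01]
[-3, 27, -1] [0, 0.004, 0]
```

View pics/s1.png

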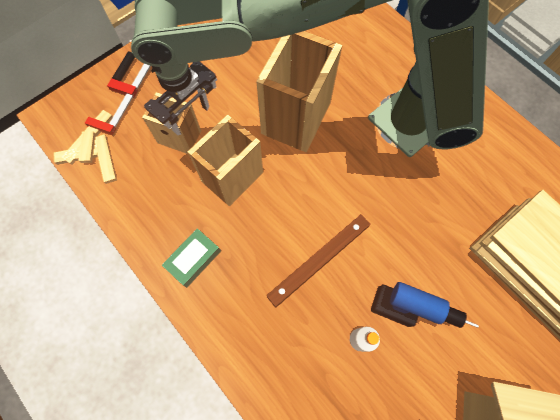

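View pics/w1.png

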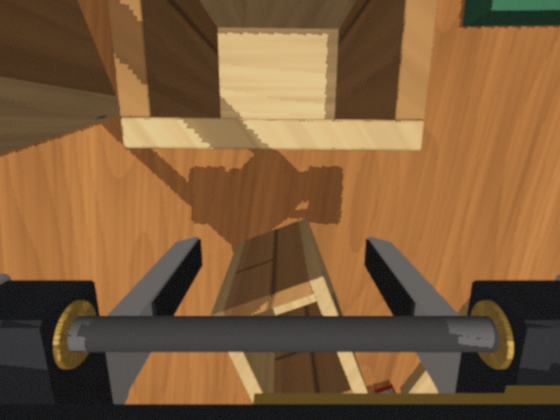

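The wrist picture shows the rim (122–422, 130) parallel to the jaws and the fingers straddling its centre. The small box is below the fingertips. I'll lower to z≈0.178 and close in.

>>> {"api": "drive_tool", "payload": {
  "xyz": [
    [-3, 11, 0],
    [0, 11, 8],
    [0, 0, 12],
    [0, 0, 12],
    [0, 0, 6]
  ],
  "delta_rot": [
    [0, 0, 0],
    [0, 0, 0],
    [0, 0, 0],
    [0, 0, 0],
    [0, 0, 0]
  ]
}}

```text
time: 1.7
eef_pos: [0.563, -0.3004, 0.1788]
ee_rot: [[0.993, 0.0, -0.119], [0.119, 0.0, 0.993], [0.0, -1.0, 0.0]]
wrist_force: [-0.0, -0.4, -0.1]
width: 0.0942
```

>>> {"api": "drive_tool", "payload": {
  "xyz": [
    [0, 0, 5],
    [0, 0, 5],
    [0, 0, 5],
    [0, 0, 5],
    [0, 0, 5]
  ],
  "delta_rot": [
    [0, 0, 0],
    [0, 0, 0],
    [0, 0, 0],
    [0, 0, 0],
    [0, 0, 0]
  ]
}}

```text
time: 2.2
eef_pos: [0.5617, -0.2791, 0.1804]
ee_rot: [[0.993, 0.003, -0.12], [0.12, -0.006, 0.993], [0.002, -1.0, -0.006]]
wrist_force: [0.2, -5.4, 3.6]
width: 0.094
```

>>> {"api": "drive_tool", "payload": {
  "xyz": [
    [0, 0, 7],
    [0, 0, 7],
    [0, 0, 7],
    [0, 0, 7],
    [0, 0, 7]
  ],
  "delta_rot": [
    [0, 0, 0],
    [0, 0, 0],
    [0, 0, 0],
    [0, 0, 0],
    [0, 0, 0]
  ]
}}

```text
time: 2.7
eef_pos: [0.5566, -0.2414, 0.1788]
ee_rot: [[0.993, 0.0, -0.12], [0.12, -0.0, 0.993], [0.0, -1.0, -0.0]]
wrist_force: [0.4, -2.8, 4.1]
width: 0.0939
```

```bash
python3 -c "
from h import *
snap('side','s2');snap('top','t2')"
```

```text
(no output)
```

View pics/s2.png

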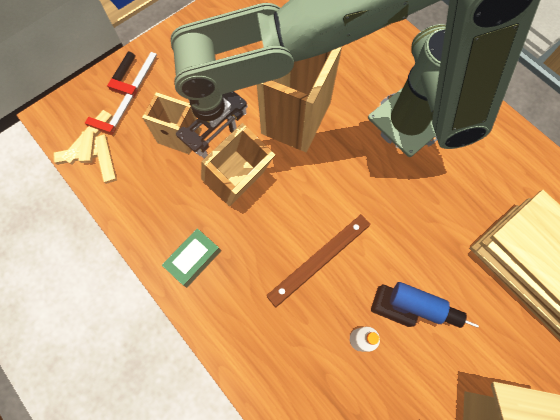

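The box (238,165) is tipping about its back edge and not sliding. I'll keep pushing.

>>> {"api": "drive_tool", "payload": {
  "xyz": [
    [0, 0, 7],
    [0, 0, 7],
    [0, 0, 7],
    [0, 0, 7],
    [0, 0, 7]
  ],
  "delta_rot": [
    [0, 0, 0],
    [0, 0, 0],
    [0, 0, 0],
    [0, 0, 0],
    [0, 0, 0]
  ]
}}

```text
time: 3.3
eef_pos: [0.5517, -0.2055, 0.1777]
ee_rot: [[0.993, -0.001, -0.12], [0.12, 0.002, 0.993], [-0.001, -1.0, 0.002]]
wrist_force: [-0.9, -0.2, 1.3]
width: 0.0939
```

>>> {"api": "drive_tool", "payload": {
  "xyz": [
    [0, 0, 6],
    [0, 0, 6],
    [0, 0, 6],
    [0, 0, 0],
    [0, 0, 0]
  ],
  "delta_rot": [
    [0, 0, 0],
    [0, 0, 0],
    [0, 0, 0],
    [0, 0, 0],
    [0, 0, 0]
  ]
}}

```text
time: 3.8
eef_pos: [0.5501, -0.189, 0.1782]
ee_rot: [[0.993, -0.0, -0.12], [0.12, 0.0, 0.993], [-0.0, -1.0, 0.0]]
wrist_force: [-0.0, 0.0, 0.4]
width: 0.094
```

```bash
python3 -c "
from h import *
snap('side','s3')"
```

```text
(no output)
```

View pics/s3.png

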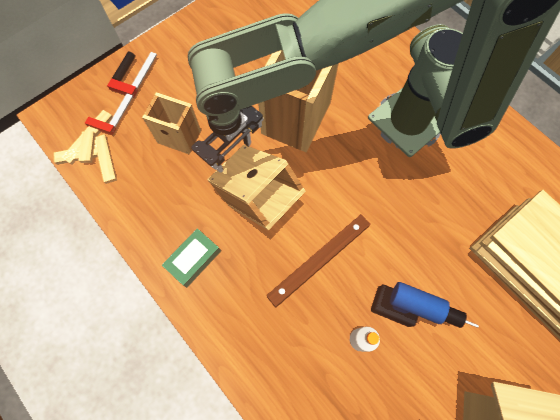

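The box is down on its back with the hole up (252,174). I'll back off, then measure it from above.

>>> {"api": "drive_tool", "payload": {
  "xyz": [
    [0, 0, -20],
    [0, 0, -20],
    [0, 10, -5],
    [0, 20, 0],
    [0, 20, 0]
  ],
  "delta_rot": [
    [0, 0, 0],
    [0, 0, 0],
    [0, 0, 0],
    [0, 0, 0],
    [0, 0, 0]
  ]
}}

```text
time: 4.35
eef_pos: [0.5556, -0.2355, 0.1274]
ee_rot: [[0.993, 0.0, -0.118], [0.118, -0.0, 0.993], [0.0, -1.0, -0.0]]
wrist_force: [-0.7, -0.0, 0.0]
width: 0.0941
```

```bash
python3 - <<'E'
from h import *
p,d=snap('top','t3');P=cloud('top',d)
rect(P[:,:],(P[...,2]>.11)&(P[...,2]<.13)&(P[...,1]<.2)&(P[...,1]>-.3)&(P[...,0]>.4),60)
E
```

```text
[284. 203.] 4051 z 0.1195 ctr [ 0.5366 -0.0496] size [0.1502 0.2104] ang 7.17
[[0.4490000009536743, 0.04540000110864639], [0.47519999742507935, -0.16339999437332153], [0.6241999864578247, -0.1446000039577484], [0.5979999899864197, 0.0640999972820282]]
```

View pics/t3.png

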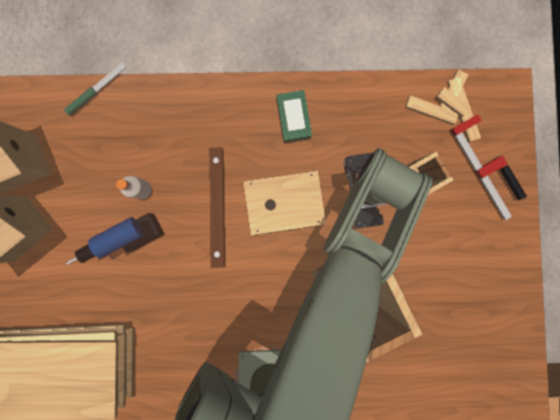

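The box lies at (0.537,-0.050) with 7.2° yaw and its top at z≈0.12. Its hole shows at (270,205). The gap to the stop is about 65–85 mm. I'll descend and come up to the underside.

>>> {"api": "drive_tool", "payload": {
  "xyz": [
    [4, 30, 0],
    [0, 30, 0],
    [0, 22, 15],
    [0, 0, 20],
    [0, 0, 20]
  ],
  "delta_rot": [
    [0, 0, 0],
    [0, 0, 0],
    [0, 0, 0],
    [0, 0, 0],
    [0, 0, 0]
  ]
}}

```text
time: 4.9
eef_pos: [0.5525, -0.1779, 0.0462]
ee_rot: [[0.993, -0.001, -0.119], [0.119, 0.001, 0.993], [-0.001, -1.0, 0.001]]
wrist_force: [-0.3, -0.3, -0.0]
width: 0.0944
```

>>> {"api": "drive_tool", "payload": {
  "xyz": [
    [0, 0, 7],
    [0, 0, 5],
    [0, 0, 5],
    [0, 0, 5],
    [0, 0, 5]
  ],
  "delta_rot": [
    [0, 0, 0],
    [0, 0, 0],
    [0, 0, 0],
    [0, 0, 0],
    [0, 0, 0]
  ]
}}

```text
time: 5.4
eef_pos: [0.5513, -0.1545, 0.0481]
ee_rot: [[0.993, 0.003, -0.12], [0.12, -0.005, 0.993], [0.003, -1.0, -0.005]]
wrist_force: [0.5, -5.4, 2.2]
width: 0.0942
```

>>> {"api": "drive_tool", "payload": {
  "xyz": [
    [0, 0, 5],
    [0, 0, 5],
    [0, 0, 5],
    [0, 0, 5],
    [0, 0, 5]
  ],
  "delta_rot": [
    [0, 0.013, 0],
    [0, 0.013, 0],
    [0, 0.013, 0],
    [0, 0.013, 0],
    [0, 0.013, 0]
  ]
}}

```text
time: 5.9
eef_pos: [0.5485, -0.13, 0.0481]
ee_rot: [[0.998, 0.002, -0.055], [0.055, -0.005, 0.998], [0.002, -1.0, -0.005]]
wrist_force: [-1.7, -5.8, 3.3]
width: 0.0941
```

>>> {"api": "drive_tool", "payload": {
  "xyz": [
    [0, 0, 5],
    [0, 0, 5],
    [0, 0, 5],
    [0, 0, 5],
    [0, 0, 0]
  ],
  "delta_rot": [
    [0, 0.013, 0],
    [0, 0.013, 0],
    [0, 0.013, 0],
    [0, 0.013, 0],
    [0, 0.009, 0]
  ]
}}

```text
time: 6.4
eef_pos: [0.5475, -0.1093, 0.0481]
ee_rot: [[1.0, 0.002, 0.005], [-0.005, -0.004, 1.0], [0.002, -1.0, -0.004]]
wrist_force: [-1.3, -6.3, 3.3]
width: 0.0942
```

```bash
python3 - <<'E'
from h import *
print(bot.get_obs()['ee_rot'][:2,0])
p,d=snap('top','t4');P=cloud('top',d)
rect(P[:,:],(P[...,2]>.11)&(P[...,2]<.13)&(P[...,1]<.2)&(P[...,1]>-.3)&(P[...,0]>.4),60)
rect(P,(P[...,2]>.025)&(P[...,2]<.045)&(P[...,1]<.2)&(P[...,1]>.1)&(P[...,0]>.3),600)
E
```

```text
[ 0.99998446 -0.00529285]
[257. 199.] 3221 z 0.1195 ctr [0.5453 0.0161] size [0.1864 0.1503] ang 88.94
[[0.4684999883174896, -0.07569999992847443], [0.6187999844551086, -0.07850000262260437], [0.6222000122070312, 0.10790000110864639], [0.47189998626708984, 0.11069999635219574]]
[294. 217.] 75 z 0.1199 ctr [ 0.5013 -0.0777] size [0.0137 0.0606] ang 74.6
[[0.47029998898506165, -0.0763000026345253], [0.5286999940872192, -0.09239999949932098], [0.5324000120162964, -0.07919999957084656], [0.4738999903202057, -0.06310000270605087]]
[216. 208.] 1616 z 0.0346 ctr [0.5312 0.1498] size [0.0411 0.3568] ang 89.59
[[0.35260000824928284, 0.13050000369548798], [0.7093999981880188, 0.12800000607967377], [0.7096999883651733, 0.16910000145435333], [0.3528999984264374, 0.17159999907016754]]
```

View pics/t4.png

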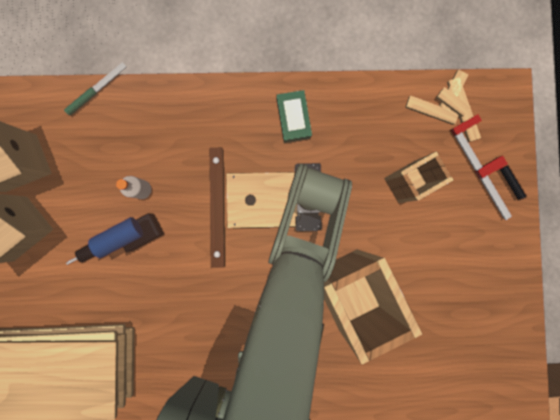

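The box is now almost square (−1.06° against −0.41° for the stop), with about 20 mm left. I'll finish slowly and watch the force.

>>> {"api": "drive_tool", "payload": {
  "xyz": [
    [0, 0, 4],
    [0, 0, 4],
    [0, 0, 4],
    [0, 0, 3],
    [0, 0, 2]
  ],
  "delta_rot": [
    [0, 0, 0],
    [0, 0, 0],
    [0, 0, 0],
    [0, 0, 0],
    [0, 0, 0]
  ]
}}

```text
time: 6.95
eef_pos: [0.5482, -0.0926, 0.048]
ee_rot: [[1.0, 0.003, 0.006], [-0.006, -0.004, 1.0], [0.003, -1.0, -0.004]]
wrist_force: [-0.5, -6.2, 1.1]
width: 0.0941
```

>>> {"api": "drive_tool", "payload": {
  "xyz": [
    [0, 0, 1],
    [0, 0, 1],
    [0, 0, 1],
    [0, 0, 1],
    [0, 0, 0]
  ],
  "delta_rot": [
    [0, 0, 0],
    [0, 0, 0],
    [0, 0, 0],
    [0, 0, 0],
    [0, 0, 0]
  ]
}}

```text
time: 7.45
eef_pos: [0.5486, -0.0896, 0.048]
ee_rot: [[1.0, 0.004, 0.006], [-0.006, -0.006, 1.0], [0.004, -1.0, -0.006]]
wrist_force: [0.5, -8.2, 1.4]
width: 0.0943
```

>>> {"api": "drive_tool", "payload": {
  "xyz": [
    [0, 0, 1],
    [0, 0, 1],
    [0, 0, 1],
    [0, 0, 1],
    [0, 0, 0]
  ],
  "delta_rot": [
    [0, 0, 0],
    [0, 0, 0],
    [0, 0, 0],
    [0, 0, 0],
    [0, 0, 0]
  ]
}}

```text
time: 7.95
eef_pos: [0.5487, -0.0896, 0.0489]
ee_rot: [[1.0, 0.004, 0.005], [-0.005, -0.012, 1.0], [0.004, -1.0, -0.012]]
wrist_force: [-2.6, -18.6, 3.1]
width: 0.094
```

```bash
python3 - <<'E'
from h import *
p,d=snap('top','t5');P=cloud('top',d)
rect(P[:,:],(P[...,2]>.11)&(P[...,2]<.13)&(P[...,1]<.2)&(P[...,1]>-.3)&(P[...,0]>.4),60)
cv2.imwrite('pics/c5.png',cv2.resize(p[130:280,190:350],None,fx=4,fy=4,interpolation=3))
E
```

```text
[248. 198.] 3093 z 0.1198 ctr [0.5482 0.0397] size [0.1782 0.1502] ang 88.99
[[0.4715999960899353, -0.04809999838471413], [0.6218000054359436, -0.050700001418590546], [0.6248999834060669, 0.1274999976158142], [0.474700003862381, 0.13009999692440033]]
[285. 216.] 137 z 0.1204 ctr [ 0.5003 -0.0521] size [0.0211 0.0604] ang 73.24
[[0.4684000015258789, -0.05350000038743019], [0.526199996471405, -0.07100000232458115], [0.5322999954223633, -0.050700001418590546], [0.47450000047683716, -0.0333000011742115]]
```

View pics/c5.png

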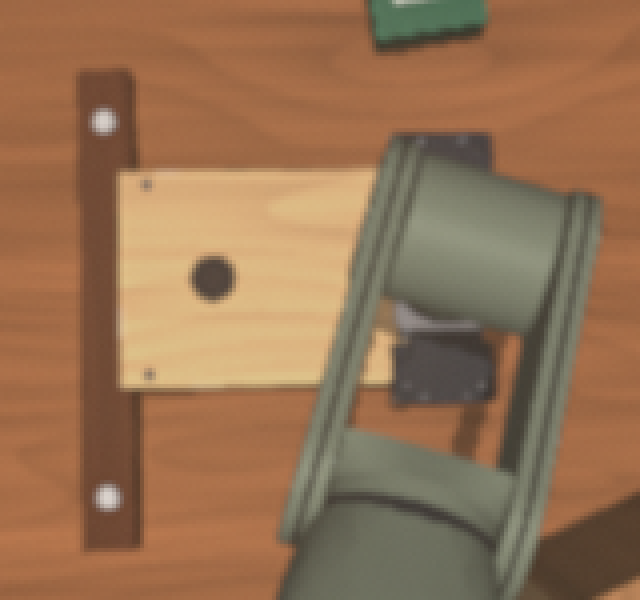

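The box is hard against the stop at 18.6 N with no further movement. I'll back off and check the full outline.

>>> {"api": "drive_tool", "payload": {
  "xyz": [
    [0, 0, -6],
    [0, 0, -15],
    [0, 0, -25],
    [0, 0, -30],
    [0, 0, -30]
  ],
  "delta_rot": [
    [0, 0, 0],
    [0, 0, 0],
    [0, 0, 0],
    [0, 0, 0],
    [0, 0, 0]
  ]
}}

```text
time: 8.5
eef_pos: [0.5462, -0.1892, 0.0465]
ee_rot: [[1.0, 0.0, 0.006], [-0.006, 0.0, 1.0], [0.0, -1.0, 0.0]]
wrist_force: [-0.0, 0.2, 0.6]
width: 0.094
```

```bash
python3 - <<'E'
from h import *
p,d=snap('top','t6');P=cloud('top',d)
m=(P[...,2]>.11)&(P[...,2]<.13)&(P[...,1]<.2)&(P[...,1]>-.15)&(P[...,0]>.4)
rect(P,m,60)
# row-wise edges: top end y and underside y vs x
v,u=np.nonzero(m)
for s,f in(('top',np.min),('und',np.max)):
    L=[]
    for r in range(v.min()+3,v.max()-2):
        c=f(u[v==r]); L.append(P[r,c,:2])
    L=np.array(L);k=np.polyfit(L[:,0],L[:,1],1);print(s,np.degrees(np.arctan(k[0])),np.polyval(k,.548))
m=(P[...,2]>.028)&(P[...,2]<.04)&(P[...,1]<.2)&(P[...,1]>.1)&(P[...,0]>.3)
rect(P,m,500)
v,u=np.nonzero(m);L=[]
for r in range(v.min()+3,v.max()-2): L.append(P[r,u[v==r].min(),:2])
L=np.array(L);print('stop far',np.degrees(np.arctan(np.polyfit(L[:,0],L[:,1],1)[0])))
snap('side','s6')
cv2.imwrite('pics/c6.png',cv2.resize(p[130:280,190:350],None,fx=4,fy=4,interpolation=3))
E
```

```text
[257. 199.] 4073 z 0.1195 ctr [0.5481 0.0244] size [0.2089 0.1505] ang 89.01
[[0.47099998593330383, -0.0786999985575676], [0.6215000152587891, -0.08129999786615372], [0.6251000165939331, 0.1274999976158142], [0.474700003862381, 0.13009999692440033]]
top -0.9848487836886215 0.12830439729195076
und -0.30734295825935687 -0.07894922106430834
[216. 209.] 1390 z 0.0346 ctr [0.5308 0.1493] size [0.0395 0.356 ] ang 89.14
[[0.35249999165534973, 0.13220000267028809], [0.7085000276565552, 0.12690000236034393], [0.7091000080108643, 0.1664000004529953], [0.3531000018119812, 0.17170000076293945]]
stop far -0.4316678275759795
```

View pics/c6.png

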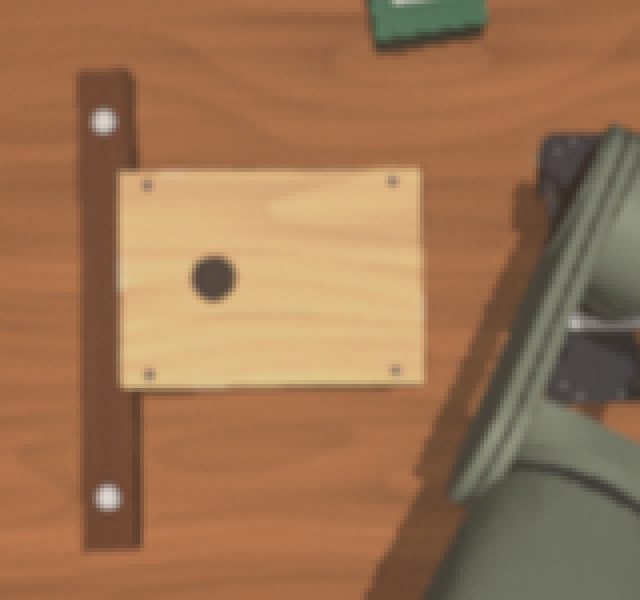

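View pics/s6.png

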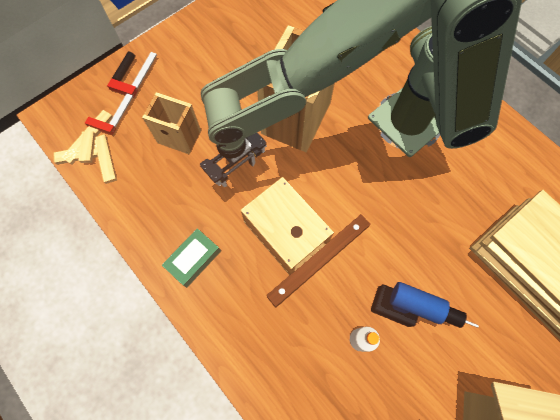

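>>> {"api": "drive_tool", "payload": {
  "xyz": [
    [0, -30, 0],
    [0, -40, 0],
    [0, -40, 0],
    [0, -30, 0],
    [0, 0, 0]
  ],
  "delta_rot": [
    [0, 0, 0],
    [0, 0, 0],
    [0, 0, 0],
    [0, 0, 0],
    [0, 0, 0]
  ]
}}

```text
time: 9.1
eef_pos: [0.5497, -0.1891, 0.1924]
ee_rot: [[1.0, 0.01, 0.005], [-0.005, -0.004, 1.0], [0.01, -1.0, -0.004]]
wrist_force: [0.5, -0.2, 0.5]
width: 0.0943
```

```bash
python3 - <<'E'
from h import *
p,d=snap('top','t7');P=cloud('top',d)
o=bot.get_obs();print(o['time'],o['eef_pos'],o['wrist_force'])
rect(P,(P[...,2]>.11)&(P[...,2]<.13)&(P[...,1]<.2)&(P[...,1]>-.15)&(P[...,0]>.4),500)
E0=cv2.imread('pics/top0.png')
df=cv2.absdiff(p,E0).max(2); print('carton',df[85:145,270:320].mean(),'glue/drill',df[170:270,60:170].mean(),'small',df[150:205,390:455].mean())
cv2.imwrite('pics/d7.png',p)
E
```

```text
9.15 [ 0.5479185  -0.18832364  0.18924807] [-0.48403153  0.84786097 -0.49592461]
[257. 199.] 4067 z 0.1196 ctr [0.5479 0.0242] size [0.2089 0.1503] ang 89.11
[[0.47119998931884766, -0.07909999787807465], [0.621399998664856, -0.08139999955892563], [0.6247000098228455, 0.1274999976158142], [0.47440001368522644, 0.1298000067472458]]
carton 1.3993333333333333 glue/drill 1.442909090909091 small 19.674965034965034
```

View pics/d7.png

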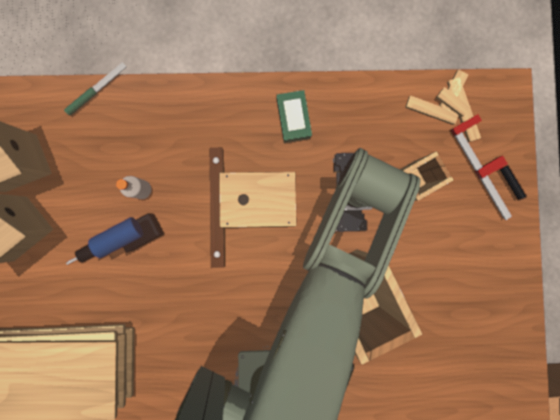

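The top picture shows the box lying hole up (243,200) against the stop (217). The carton, glue and drill are unchanged, and the gripper is clear.

>>> {"api": "drive_tool", "payload": {
  "xyz": [
    [0, 0, 0],
    [0, 0, 0],
    [0, 0, 0],
    [0, 0, 0],
    [0, 0, 0]
  ],
  "delta_rot": [
    [0, 0, 0],
    [0, 0, 0],
    [0, 0, 0],
    [0, 0, 0],
    [0, 0, 0]
  ]
}}

```text
time: 9.65
eef_pos: [0.5459, -0.188, 0.1856]
ee_rot: [[1.0, -0.001, 0.006], [-0.006, 0.001, 1.0], [-0.001, -1.0, 0.001]]
wrist_force: [-0.1, -0.4, 0.6]
width: 0.094
```

```bash
python3 -c "
from rig import bot
print(bot.hand_in())"
```

```text
the job is handed in; nothing more can be done
None
```

I tipped the middle-sized nest box onto its back by pushing its front. I then pushed on its underside with both open fingers, squaring it on the way, until its open end met the stop. I backed off, raised the gripper clear and handed in at about 9.7 s.

**Last checks:**
- **Position:** the box lies with the hole up. Its top end is at y ≈ 0.128–0.130, against the stop face at about 0.129. It spans x ≈ 0.47–0.625, within the stop's 0.353–0.709.
- **Contact:** at the end it took 18.6 N with no further movement.
- **Squareness:** the readings disagree a little. Box yaw came out between −0.3° and −1.0°, and stop yaw between −0.4° and −0.9°, so they agree to about 0.5°, which is within what the camera can resolve.
- **Other things:** the carton, glue bottle and drill look unchanged from the first picture. The area around the small box differed from the first picture; I put that down to the arm's shadow and did not measure the box again. I did not re-check the large box, which was partly hidden by the arm.

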